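Roll the slim roller up its rack lane to the stop

TASK

Two spare drive rollers lie at the low end of the sloping two-lane rack; the one with the thinner waist is needed next. With the fingertips, push it steadily up its lane and over the low ridge near the top, so that it drops in against the end stop and cannot roll back, then let go of it and back away. Do not lift it or fling it, and leave the thick-waisted roller and the things beside the rack where they are.

Things in the scene. Friction and masses are not known exactly. Their poses are not given: they have to be found in the camera images.
- slim_roller: Roller to push: a spool 80 mm long, about 0.25 kg; two aluminium end flanges 60 mm in diameter, 10 mm thick, and between them a waist 26 mm in diameter, 60 mm long. Origin mid-axis; its x runs along its axis (y, z turn as it rolls). It starts lying across the low end of either lane, on its flanges. Fingertips pushing on the waist between the flanges roll it; let go below the ridge, it rolls back.
- thick_roller: The other roller, to be left alone: the same flanges, length and mass, but its waist is 44 mm in diameter. Origin at the middle of its axis. It lies at the low end of the other lane.
- rack: Fixed rack, 202 by 245 mm: black floor, ash side rails, aluminium strips. Slopes up 0.14 rad towards its +y (robot's left at yaw 0). Origin on the bench under its middle; x across the lanes, z up. Lane centres x = -46, +46 mm; lanes 83 to 86 mm wide between walls 14 mm high; floor 29 mm above the bench at the low end, 59 mm at the top. Over the floor: low-end strip 12 mm, end stop 40 mm.
- rack_seat (a point): Midway between the lanes, where along and above the slope the axis of a roller touching the end stop lies. x across the lanes (centres -46, +46 mm), y up the slope, z square to the lane floor, which is at z = -30 mm. A roller's axis is at y = -160 mm at the low end, -3 to 0 mm when home. A half-round ridge 4 mm high crosses each lane at y = -19 mm; past it a roller drops into its seat and stays.
- canister: Closed cardboard canister standing upright on the bench beyond the high end of the rack, 68 mm in diameter and 115 mm high. Origin at the centre of its underside.
- screwdriver: Screwdriver lying on the bench on the rack's +x side. Origin under its middle.
- screw_bowl: Small steel bowl, 80 mm in diameter and 30 mm high, on the bench on the rack's -x side. Origin at the centre of its underside.

How it is judged:
By the outcome, as a careful person would: the job done as asked, in the order asked, and still so for the second after the job is handed in, with the robot touching nothing.
It also fails if it takes over 48 s, if anything falls off the work surface, if the arm or the gripper's body presses on something with over 40 N, if the wrist force passes 120 N, or if a joint passes its speed limit or range.

ROBOT

A 7-joint arm with a two-finger parallel gripper is mounted at the origin on the work surface. World frame = base frame: x ahead of the robot, y to its left, z up, the work surface at z = 0. Lengths are in mm, angles in rad, forces in N, time in s.
With the tool pointing down it reaches from about 350 to 775 mm from the base axis. Payload 3.1 kg.
Tool frame: the origin (TCP) lies midway between the tips of the shut fingers; the grasp point (between the pads) lies 19 mm behind it; z points along the fingers, y is the line along which they close (so a half turn about z gives the same grasp; the last joint's range is limited). The gripper opens to 85 mm and grips with 20 to 120 N. Pads are 22 mm wide; open, the fingers measure 114 mm over their backs; the gripper's body (76 mm by 85 mm) begins 54 mm behind the grasp point. The pads swing forward as they close: fully open they stand 13 mm farther back than shut.
Start: joints at [1.089, 0.311, 0.014, 1.512, -0.004, 1.319, -0.027], TCP at [234.201, -497.662, 231.304] pointing down, gripper open.
Joint ranges: [-2.7, 2.7], [-0.3, 1.91], [-1.27, 1.3], [0.12, 2.57], [-1.44, 4.58], [0.2, 2.03], [-3.05, 3.05]. Speed limits (rad/s): [2.79, 2.79, 3.14, 3.14, 3.14, 3.14, 3.14].

INTERFACE

Orientations are given as a unit quaternion [w, x, y, z].
In Python, from cell import observe, grab_frame, get_calibration, sign_off, boxes_of, outline_of, spot_point gives the robot as it stands.
- The arm moves only by the shell command python3 -m pendant 'ROWS' [FORCE]. ROWS is JSON, a list of rows, each an object with "jaw": the finger opening in m, from 0 to 0.0854; "offset": the shift along the tool's x, y, z in m, a list of three; "spin": the turn about the tool's z in degrees. In form: [{"jaw": jaw, "offset": [dx, dy, dz], "spin": spin}, ...]. A call has 1 to 10 rows; each row is the pose to reach, as a shift and turn from the pose commanded when the call began, along the tool's axes at that moment; what a row does not reach only later rows make up. A row lasts 1/12 s, in which the tool goes at most 41.7 mm and 7.16 degrees, less where a joint would pass 70% of its speed; a pose out of reach is approached as far as the arm can. A call with a gripper value outside its range is refused whole. The fingers move at their own pace and stop on an object; FORCE is the grip in N (left out, the last holds). Time passes only in rows, so rows that repeat a pose let the fingers close. It gives the time, the measured TCP pose, the force, the opening and the grip force at its end, in the units of the state.
- observe(): the state, without advancing time (a new reading comes with each control period).
- grab_frame(name): name is "scene" or "top" or "wrist"; returns (picture, depth): 420x560x3 uint8, red, green, blue; 420x560 float32, mm along the optical axis (not along the pixel's ray), 0 where there is no reading.
- get_calibration(name): a dict with "camera_matrix" (3x3 intrinsics, pixels), "position" and "attitude" of the camera in the world; the wrist camera has in their place "mount" (4x4, takes a point from camera to tool coordinates, whose origin is the TCP and whose axes are the flange's). Camera axes: x right, y down, z forward; pixel columns grow to the right and rows downward; lengths in mm; the calibration is good to about 2 mm. A picture is of the moment at which its call begins: read the wrist's pose just before it. get_calibration takes no time and is no camera call.
- sign_off(): hands the job in; it is judged then, once.
Trained networks look in the newest picture that a camera, given by its name, has taken for a name from the list of things; names that differ only in an ending like _2 or _b are one class to them, and where a whole thing is asked for, a point or a joint stands for the part that bears it (a point fixed in the world has none). Each returns a list of dicts, best first, with "p" (0 to 1); they miss things now and then, are a little off and sometimes report something else, mostly with a low value. They report only what shows in the picture. A call takes as long as a camera call.
- boxes_of(target, camera): "at" ([column, row] as shares, 0 to 1, of the picture: columns of its width, rows of its height, amid what is visible of it).
- outline_of(target, camera): "pixels" (420x560 bool, what is visible of it) and "at" ([column, row] as shares, 0 to 1, of the picture: columns of its width, rows of its height, amid what is visible of it).
- spot_point(target, camera): "at" ([column, row] as shares, 0 to 1, of the picture: columns of its width, rows of its height: a listed point, or the origin of a listed thing).
The state is a dict: "clock": time; "joint_pos": joint angles; "joint_velocities": joint speeds; "joint_torque": joint torques, N m; "tool_pos": TCP position; "orientation": TCP orientation; "wrist_force": force on the tool from outside, world axes, zero at the start; "ft_torque": the same for the moment, N m; "gripper_width": finger opening in mm; "finger_force": force on a finger pad.
Only numpy, scipy, OpenCV 4.12 (cv2) and the standard library are available. Lean on these libraries where they do the work, as an engineer would, in place of code of your own. Each camera call takes 0.05 s, during which the arm holds its last target. There are 200 camera calls.

## Working session

There is one attempt and no reset: what is moved stays moved. The work goes in short steps, Python scripts to look and compute and a shell command to move; the robot and the scene stay as the last step left them, time stands still between calls to the robot, and variables do not carry over. Pictures are saved under pics/ and viewed, at most 10 in all, crops included, and the job is handed in when it is done.

```bash
mkdir -p pics; ls; cat > h.py <<'E'
import numpy as np,cv2
from cell import *
from scipy.spatial.transform import Rotation as R
def rot(q): return R.from_quat([q[1],q[2],q[3],q[0]]).as_matrix()
def att(a):
    a=np.array(a,float)
    return a if a.shape==(3,3) else rot(a)
def cloud(cam,depth):
    c=get_calibration(cam);K=np.array(c["camera_matrix"])
    v,u=np.mgrid[:420,:560]
    P=np.stack([(u-K[0,2])/K[0,0]*depth,(v-K[1,2])/K[1,1]*depth,depth],-1)
    return P@att(c["attitude"]).T+np.array(c["position"])
E
python3 - <<'E'
from h import *
s=observe();print(s);print(get_calibration("top"),get_calibration("scene"))
for cam in("top","scene"):
    p,d=grab_frame(cam);cv2.imwrite(f"pics/{cam}0.png",p[...,::-1]);W=cloud(cam,d)
    for t in("slim_roller","thick_roller","rack","canister","screwdriver","screw_bowl"):
        o=outline_of(t,cam)
        for k in o[:2]:
            m=k["pixels"]&(d>0);print(cam,t,round(k["p"],2),k["at"],np.median(W[m],0).round(),W[m].max(0).round(),W[m].min(0).round())
    print([ (k["p"],k["at"]) for k in spot_point("rack_seat",cam)])
E
```

```text
pics
{'clock': 0.0, 'joint_pos': array([ 1.08929712,  0.31172327,  0.01398813,  1.51307522, -0.0044009 ,
        1.31917515, -0.02720451]), 'joint_velocities': array([ 1.19853967e-04,  6.63030483e-04,  3.53183272e-04, -1.69908873e-04,
       -6.42885968e-05, -1.52459968e-03, -1.38328009e-04]), 'joint_torque': array([ 4.16994942e-05, -3.79915094e+01,  1.45645891e-01, -2.30587935e+01,
        1.20660535e-02,  1.35809236e-02,  4.50166419e-05]), 'tool_pos': array([ 233.86889342, -496.99427473,  230.21503141]), 'orientation': array([-1.13561430e-03,  9.75910429e-01,  2.18168406e-01, -3.02138879e-04]), 'wrist_force': array([ 0.3466984 , -0.0233997 ,  0.43554958]), 'ft_torque': array([-0.00478625, -0.03760796, -0.00450516]), 'finger_force': 0.0, 'gripper_width': 85.16017083332292}
{'camera_matrix': array([[441.96318966,   0.        , 281.91688836],
       [  0.        , 441.96318966, 209.92541837],
       [  0.        ,   0.        ,   1.        ]]), 'position': array([476.15265531,  95.51276344, 925.20710523]), 'attitude': array([ 0.05841143, -0.69457918,  0.71624365, -0.03380673])} {'came
[... 884 characters left out ...]
0.6155] [643.  11.  74.] [687.  58.  94.] [588. -16.  29.]
scene thick_roller 0.88 [0.417, 0.5333] [551.   5.  82.] [604.  54.  95.] [448. -20.  -2.]
scene rack 0.75 [0.5289, 0.5164] [605. 121.  50.] [698. 223. 104.] [442. -29.  -2.]
scene rack 0.58 [0.5782, 0.7469] [769.  38.  23.] [782. 182.  29.] [756. -16.  -3.]
scene canister 0.55 [0.667, 0.435] [656. 274. 100.] [680. 419. 119.] [571. 257.  -1.]
scene screwdriver 0.95 [0.5739, 0.7431] [769.  39.  23.] [782. 187.  29.] [752. -16.  -2.]
scene screw_bowl 0.91 [0.4023, 0.4224] [408.  80.  17.] [458. 125.  33.] [379.  37.   2.]
scene screw_bowl 0.29 [0.5239, 0.516] [605. 121.  50.] [698. 274. 104.] [430. -29.  -2.]
[(0.79, [0.5598, 0.4564])]
```

View pics/top0.png

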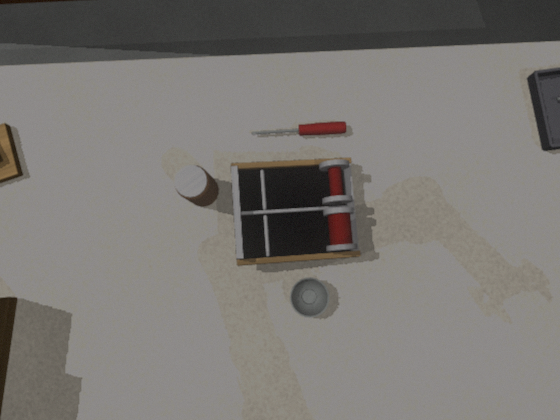

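```bash
python3 - <<'E'
from h import *
p,d=grab_frame("top");W=cloud("top",d)
# profile & yaw: rails / rollers
for t in("slim_roller","thick_roller"):
    m=outline_of(t,"top")[0]["pixels"]&(d>0)
    P=W[m];hi=P[P[:,2]>85];print(t,"flange tops",len(hi),[ (round(a),hi[abs(hi[:,0]-a)<5].mean(0).round(1).tolist()) for a in np.unique(hi[:,0]//10*10+5)])
    if len(P):
        mid=P[abs(P[:,0]-np.median(P[:,0]))<20];print("waist max z",np.percentile(mid[:,2],[50,90,97]))
m=outline_of("rack","top")[0]["pixels"].astype(np.uint8)
c=max(cv2.findContours(m,0,2)[0],key=cv2.contourArea)
M=(W[...,2]>20)&(W[...,2]<130)&(W[...,0]>470)&(W[...,0]<715)&(W[...,1]>-40)&(W[...,1]<235)
print(cv2.minAreaRect(W[M][:,:2].astype(np.float32)))
for x0 in(597,643):
  for y in range(-30,235,8):
    k=M&(abs(W[...,0]-x0)<8)&(abs(W[...,1]-y)<4)
    print(x0,y,W[k][:,2].mean().round(1) if k.any() else None,end="; ")
for cam in("top","scene"):
    p,d=grab_frame(cam);c=get_calibration(cam);K=np.array(c["camera_matrix"]);a=spot_point("rack_seat",cam)[0]["at"]
    r=att(c["attitude"])@np.array([(a[0]*560-K[0,2])/K[0,0],(a[1]*420-K[1,2])/K[1,1],1]);o=np.array(c["position"])
    print("\nseat",o+r*(85-o[2])/r[2])
E
```

```text
slim_roller flange tops 217 [(605, [605.9, 16.0, 89.9]), (615, [611.0, 16.0, 89.9]), (675, [675.7, 20.0, 89.9]), (685, [681.4, 16.3, 89.8])]
waist max z [72.74619743 76.06507467 77.42505455]
thick_roller flange tops 272 [(505, [509.1, 25.6, 88.0]), (515, [514.4, 12.1, 90.2]), (525, [523.9, 13.2, 85.9]), (535, [535.5, 12.0, 85.9]), (545, [545.8, 14.6, 85.8]), (555, [554.1, 13.5, 86.2]), (565, [565.1, 13.9, 85.8]), (575, [577.5, 20.3, 87.5]), (585, [584.3, 14.6, 90.1])]
waist max z [81.01630051 84.80304799 86.04683372]
((591.7444458007812, 100.49334716796875), (202.6981658935547, 245.11550903320312), 2.5978128910064697)
597 -30 None; 597 -22 38.8; 597 -14 46.1; 597 -6 52.9; 597 2 55.8; 597 10 62.2; 597 18 62.0; 597 26 61.3; 597 34 61.8; 597 42 54.6; 597 50 43.7; 597 58 44.1; 597 66 45.2; 597 74 47.0; 597 82 48.7; 597 90 48.2; 597 98 49.5; 597 106 50.9; 597 114 52.0; 597 122 50.9; 597 130 52.2; 597 138 53.3; 597 146 54.7; 597 154 54.1; 597 162 56.6; 597 170 55.6; 597 178 57.3; 597 186 56.5; 597 194 57.6; 597 202 73.8; 597 210 93.8; 597 218 100.9; 597 226 None; 597 234 None; 643 -30 None; 643 -22 37.5; 643 -14 40.1; 643 -6 40.5; 643 2 35.6; 643 10 72.6; 643 18 75.0; 643 26 64.8; 643 34 36.2; 643 42 35.0; 643 50 36.7; 643 58 37.6; 643 66 38.6; 643 74 40.1; 643 82 41.4; 643 90 42.1; 643 98 43.6; 643 106 45.0; 643 114 45.9; 643 122 47.0; 643 130 48.0; 643 138 49.2; 643 146 50.4; 643 154 51.5; 643 162 55.7; 643 170 53.4; 643 178 54.6; 643 186 55.9; 643 194 56.2; 643 202 60.6; 643 210 85.1; 643 218 100.3; 643 226 73.7; 643 234 None; 
seat [585.37342447 169.31808474  85.        ]

seat [583.48143032 171.18936876  85.        ]
```

The top view shows the rack at about (295,210), with its low end to the right. The thin-waisted roller is in the upper (+x) lane at (336,181), the thick one below it at (340,228). The canister is at (195,185), the screwdriver at (315,129) and the bowl at (309,297). I'll shut the fingers, square the tool to the rack and go to a point above the low end of the +x lane.

```bash
python3 -m pendant '[{"jaw":0,"offset":[0.55,-0.21,0],"spin":22.6},{"jaw":0,"offset":[0.55,-0.21,0],"spin":22.6},{"jaw":0,"offset":[0.55,-0.21,0],"spin":22.6},{"jaw":0,"offset":[0.55,-0.21,0],"spin":22.6},{"jaw":0,"offset":[0.55,-0.21,0],"spin":22.6},{"jaw":0,"offset":[0.55,-0.21,0],"spin":22.6},{"jaw":0,"offset":[0.55,-0.21,0],"spin":22.6},{"jaw":0,"offset":[0.55,-0.21,0],"spin":22.6},{"jaw":0,"offset":[0.55,-0.21,0],"spin":22.6},{"jaw":0,"offset":[0.55,-0.21,0],"spin":22.6}]'
cat > to.py <<'E'
import sys
from h import *
s=observe();T=rot(s["orientation"]);p=s["tool_pos"]
print("pos",p.round(1),"yaw",np.degrees(np.arctan2(T[1,0],T[0,0])).round(2),"z",T[:,2].round(3),"F",s["wrist_force"].round(1),"w",s["gripper_width"].round(1),"t",s["clock"])
for a in sys.argv[1:]:
    g=np.array(eval(a));print(a,"->",(T.T@(g-p)).round(1))
E
python3 to.py "(644,-75,150)" "(644,-75,230)"
```

```text
clock: 2.03
tool_pos: [516.2, -204.4, 231.6]
orientation: [0.0, 1.0, 0.023, 0.0]
wrist_force: [1.1, 0.1, 0.4]
gripper_width: 0.0
finger_force: 0.0Traceback (most recent call last):
  File "to.py", line 4, in <module>
    print("pos",p.round(1),"yaw",np.degrees(np.arctan2(T[1,0],T[0,0])).round(2),"z",T[:,2].round(3),"F",s["wrist_force"].round(1),"w",s["gripper_width"].round(1),"t",s["clock"])
                                                                                                                                      ^^^^^^^^^^^^^^^^^^^^^^^^
AttributeError: 'float' object has no attribute 'round'
```

```bash
sed -i 's/s\["gripper_width"\].round(1)/s["gripper_width"]/' to.py; python3 -m pendant '[{"jaw":0,"offset":[0.126,-0.12,0.08],"spin":0},{"jaw":0,"offset":[0.126,-0.12,0.08],"spin":0},{"jaw":0,"offset":[0.126,-0.12,0.08],"spin":0},{"jaw":0,"offset":[0.126,-0.12,0.08],"spin":0},{"jaw":0,"offset":[0.126,-0.12,0.08],"spin":0},{"jaw":0,"offset":[0.126,-0.12,0.08],"spin":0},{"jaw":0,"offset":[0.126,-0.12,0.08],"spin":0}]'
python3 to.py "(644,-40,50)" "(644,-15,50)"
python3 - <<'E'
from h import *
p,d=grab_frame("scene");cv2.imwrite("pics/s1.png",p[...,::-1])
p,d=grab_frame("wrist");cv2.imwrite("pics/w1.png",p[...,::-1])
E
```

```text
clock: 2.62
tool_pos: [635.4, -78.1, 149.7]
orientation: [-0.001, 1.0, 0.025, -0.001]
wrist_force: [-0.5, -0.4, -0.1]
gripper_width: -0.2
finger_force: 0.0
pos [635.4 -78.1 149.7] yaw 2.82 z [-0.003  0.001 -1.   ] F [-0.5 -0.4 -0.1] w -0.23414861231318743 t 2.6167
(644,-40,50) -> [ 10.7 -37.5  99.8]
(644,-15,50) -> [ 11.9 -62.5  99.8]
```

View pics/s1.png

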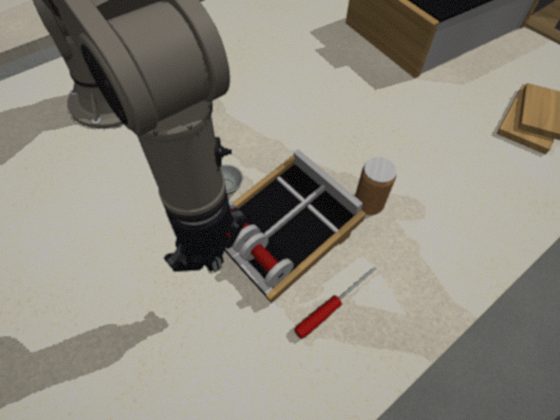

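View pics/w1.png

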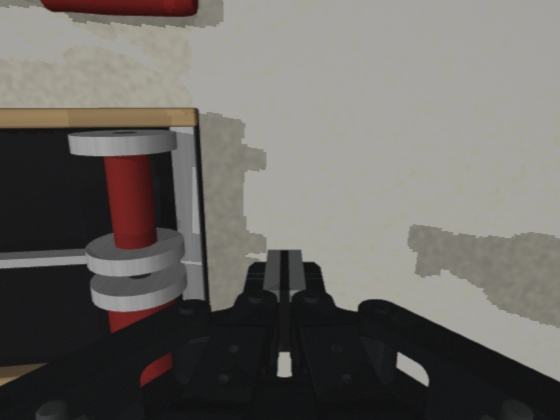

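The wrist view shows the slim roller's waist at (132,200) and the shut fingertips at (285,260), clear of the rack. The scene view shows the tool just short of the low end. I'll lower it behind the waist.

```bash
python3 -m pendant '[{"jaw":0,"offset":[0.008,-0.03,0.03],"spin":0},{"jaw":0,"offset":[0.008,-0.03,0.06],"spin":0},{"jaw":0,"offset":[0.008,-0.03,0.085],"spin":0},{"jaw":0,"offset":[0.008,-0.03,0.1],"spin":0},{"jaw":0,"offset":[0.008,-0.03,0.1],"spin":0},{"jaw":0,"offset":[0.008,-0.03,0.1],"spin":0}]'
python3 to.py "(643,-15,50)"
python3 - <<'E'
from h import *
p,d=grab_frame("scene");cv2.imwrite("pics/s2.png",cv2.resize(p[150:330,150:390,::-1],None,fx=3,fy=3))
E
```

```text
clock: 3.22
tool_pos: [641.6, -52.5, 51.7]
orientation: [0.001, 1.0, 0.021, -0.0]
wrist_force: [0.3, -0.3, 0.1]
gripper_width: 0.1
finger_force: 0.0
pos [641.6 -52.5  51.7] yaw 2.43 z [-0.001 -0.001 -1.   ] F [ 0.3 -0.3  0.1] w 0.06445829509621542 t 3.2167
(643,-15,50) -> [  3.  -37.4   1.6]
```

View pics/s2.png

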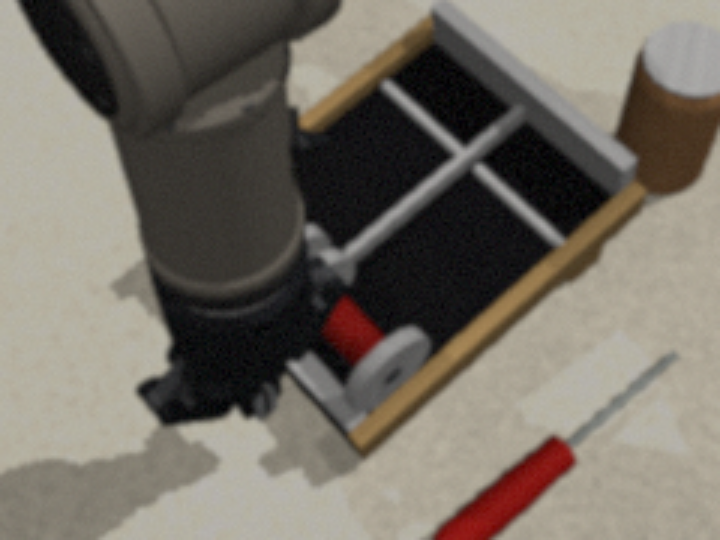

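```bash
python3 -m pendant '[{"jaw":0,"offset":[0.002,-0.006,0.001],"spin":0},{"jaw":0,"offset":[0.002,-0.012,0.001],"spin":0},{"jaw":0,"offset":[0.002,-0.018,0.001],"spin":0},{"jaw":0,"offset":[0.002,-0.024,0.001],"spin":0},{"jaw":0,"offset":[0.002,-0.027,0.001],"spin":0},{"jaw":0,"offset":[0.002,-0.03,0.001],"spin":0},{"jaw":0,"offset":[0.002,-0.033,0.001],"spin":0},{"jaw":0,"offset":[0.002,-0.036,0.001],"spin":0},{"jaw":0,"offset":[0.002,-0.039,0.001],"spin":0},{"jaw":0,"offset":[0.002,-0.041,0.001],"spin":0}]'
python3 to.py
python3 - <<'E'
from h import *
p,d=grab_frame("scene");W=cloud("scene",d)
m=outline_of("slim_roller","scene")[0]["pixels"]&(d>0);P=W[m]
print(np.median(P,0),P.max(0),P.min(0))
E
```

```text
clock: 4.1
tool_pos: [642.3, -9.1, 50.3]
orientation: [0.0, 1.0, 0.023, -0.0]
wrist_force: [0.6, 0.1, 0.2]
gripper_width: -0.4
finger_force: 0.4
pos [642.3  -9.1  50.3] yaw 2.6 z [ 0.    -0.001 -1.   ] F [0.6 0.1 0.2] w -0.4304267721633199 t 4.1
[680.02655518  15.40580435  74.86311878] [683.019328    49.6104063   96.50934423] [644.61733141 -11.27121543  35.16543771]
```

```bash
python3 -m pendant '[{"jaw":0,"offset":[0,-0.004,-0.0006],"spin":0},{"jaw":0,"offset":[0,-0.008,-0.0011],"spin":0},{"jaw":0,"offset":[0,-0.012,-0.0017],"spin":0},{"jaw":0,"offset":[0,-0.016,-0.0022],"spin":0},{"jaw":0,"offset":[0,-0.02,-0.0028],"spin":0},{"jaw":0,"offset":[0,-0.024,-0.0034],"spin":0},{"jaw":0,"offset":[0,-0.028,-0.0039],"spin":0},{"jaw":0,"offset":[0,-0.032,-0.0045],"spin":0},{"jaw":0,"offset":[0,-0.036,-0.005],"spin":0},{"jaw":0,"offset":[0,-0.04,-0.0056],"spin":0}]'
python3 to.py
python3 - <<'E'
from h import *
for c in("scene","top"):
    p,d=grab_frame(c);W=cloud(c,d)
    for t in("slim_roller","thick_roller"):
        m=outline_of(t,c)
        if m: P=W[m[0]["pixels"]&(d>0)];print(c,t,np.median(P,0).round(),P.max(0).round(),P.min(0).round())
    if c=="scene":cv2.imwrite("pics/s3.png",cv2.resize(p[150:330,150:390,::-1],None,fx=3,fy=3))
E
```

```text
clock: 5.03
tool_pos: [640.4, 31.4, 55.9]
orientation: [0.0, 1.0, 0.023, -0.0]
wrist_force: [-0.1, -1.1, 1.3]
gripper_width: -0.0
finger_force: 0.5
pos [640.4  31.4  55.9] yaw 2.61 z [-0. -0. -1.] F [-0.1 -1.1  1.3] w -0.010001833923559673 t 5.0333
scene slim_roller [677.  54.  80.] [682.  86. 100.] [638.  29.  36.]
top slim_roller [608.  64.  82.] [678.  91. 189.] [599.  30.  34.]
top thick_roller [541.  25.  82.] [587.  48. 499.] [497.   1.  28.]
```

View pics/s3.png

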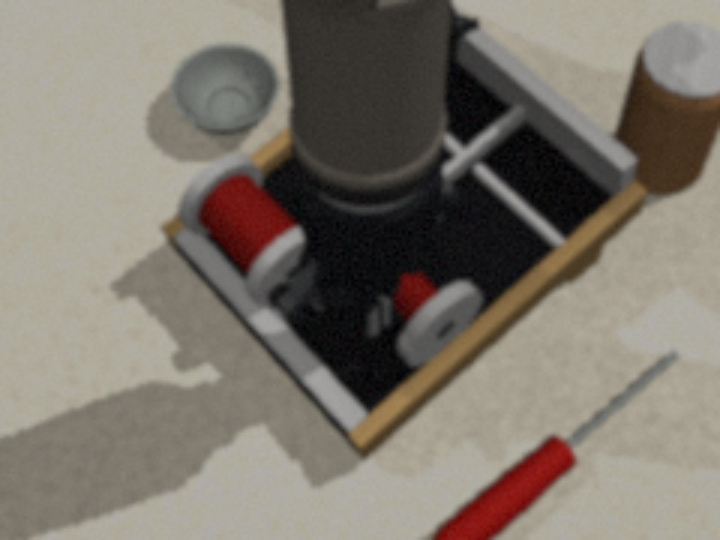

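The roller is rolling up at about crop (435,315), with the fingertip behind its waist and the thick roller still at the low end. I'll keep pushing at the same pace.

```bash
python3 -m pendant '[{"jaw":0,"offset":[0,-0.004,-0.0006],"spin":0},{"jaw":0,"offset":[0,-0.008,-0.0011],"spin":0},{"jaw":0,"offset":[0,-0.012,-0.0017],"spin":0},{"jaw":0,"offset":[0,-0.016,-0.0022],"spin":0},{"jaw":0,"offset":[0,-0.02,-0.0028],"spin":0},{"jaw":0,"offset":[0,-0.024,-0.0034],"spin":0},{"jaw":0,"offset":[0,-0.028,-0.0039],"spin":0},{"jaw":0,"offset":[0,-0.032,-0.0045],"spin":0},{"jaw":0,"offset":[0,-0.036,-0.005],"spin":0},{"jaw":0,"offset":[0,-0.04,-0.0056],"spin":0}]'
python3 to.py
```

```text
clock: 6.17
tool_pos: [638.6, 71.3, 61.5]
orientation: [0.0, 1.0, 0.023, -0.0]
wrist_force: [-0.3, -1.4, -0.3]
gripper_width: 0.1
finger_force: 0.5
pos [638.6  71.3  61.5] yaw 2.6 z [-0. -0. -1.] F [-0.3 -1.4 -0.3] w 0.14403378826863233 t 6.1667
```

```bash
python3 -m pendant '[{"jaw":0,"offset":[0,-0.004,-0.0006],"spin":0},{"jaw":0,"offset":[0,-0.008,-0.0011],"spin":0},{"jaw":0,"offset":[0,-0.012,-0.0017],"spin":0},{"jaw":0,"offset":[0,-0.016,-0.0022],"spin":0},{"jaw":0,"offset":[0,-0.02,-0.0028],"spin":0},{"jaw":0,"offset":[0,-0.024,-0.0034],"spin":0},{"jaw":0,"offset":[0,-0.028,-0.0039],"spin":0},{"jaw":0,"offset":[0,-0.032,-0.0045],"spin":0},{"jaw":0,"offset":[0,-0.036,-0.005],"spin":0},{"jaw":0,"offset":[0,-0.04,-0.0056],"spin":0}]'
python3 to.py
python3 - <<'E'
from h import *
p,d=grab_frame("scene");W=cloud("scene",d)
P=W[outline_of("slim_roller","scene")[0]["pixels"]&(d>0)];print(np.median(P,0).round(),P.max(0).round(),P.min(0).round())
cv2.imwrite("pics/s4.png",cv2.resize(p[150:330,150:390,::-1],None,fx=3,fy=3))
E
```

```text
clock: 7.0
tool_pos: [636.8, 111.3, 67.1]
orientation: [0.0, 1.0, 0.023, -0.0]
wrist_force: [0.9, -0.7, 1.5]
gripper_width: -0.2
finger_force: 0.5
pos [636.8 111.3  67.1] yaw 2.6 z [-0. -0. -1.] F [ 0.9 -0.7  1.5] w -0.17666870355294093 t 7.0
[674. 134.  91.] [682. 170. 112.] [638. 108.  45.]
```

View pics/s4.png

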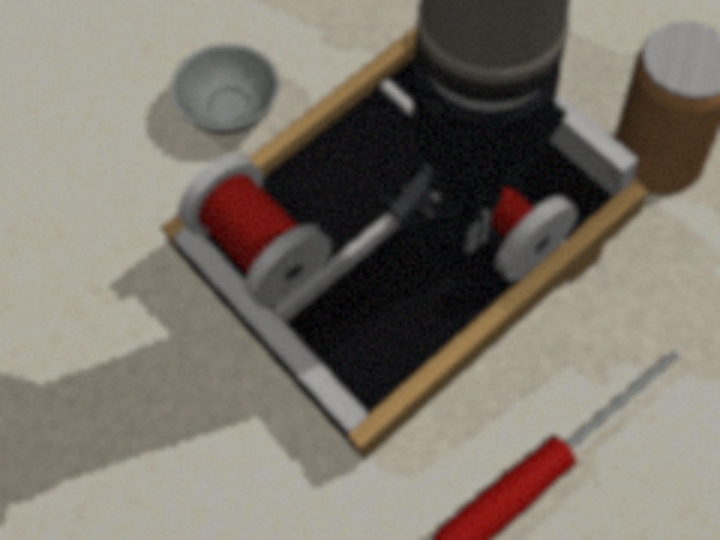

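The roller is at the foot of the ridge, crop (535,235). Now a slow push over it.

```bash
python3 -m pendant '[{"jaw":0,"offset":[0,-0.002,-0.001],"spin":0},{"jaw":0,"offset":[0,-0.004,-0.002],"spin":0},{"jaw":0,"offset":[0,-0.006,-0.003],"spin":0},{"jaw":0,"offset":[0,-0.008,-0.0035],"spin":0},{"jaw":0,"offset":[0,-0.01,-0.004],"spin":0},{"jaw":0,"offset":[0,-0.012,-0.0045],"spin":0},{"jaw":0,"offset":[0,-0.014,-0.005],"spin":0},{"jaw":0,"offset":[0,-0.016,-0.0055],"spin":0},{"jaw":0,"offset":[0,-0.018,-0.006],"spin":0},{"jaw":0,"offset":[0,-0.02,-0.006],"spin":0}]'
python3 to.py
```

```text
clock: 7.93
tool_pos: [636.6, 123.4, 75.5]
orientation: [0.005, 1.0, 0.02, 0.0]
wrist_force: [-5.7, -11.1, 13.6]
gripper_width: -0.2
finger_force: 7.0
pos [636.6 123.4  75.5] yaw 2.33 z [ 0.   -0.01 -1.  ] F [ -5.7 -11.1  13.6] w -0.17818710265913348 t 7.9333
```

```bash
python3 -m pendant '[{"jaw":0,"offset":[0,-0.002,0],"spin":0},{"jaw":0,"offset":[0,-0.004,-0.0005],"spin":0},{"jaw":0,"offset":[0,-0.006,-0.001],"spin":0},{"jaw":0,"offset":[0,-0.008,-0.001],"spin":0},{"jaw":0,"offset":[0,-0.01,-0.001],"spin":0},{"jaw":0,"offset":[0,-0.01,-0.001],"spin":0}]'
python3 to.py
python3 - <<'E'
from h import *
p,d=grab_frame("scene");W=cloud("scene",d)
P=W[outline_of("slim_roller","scene")[0]["pixels"]&(d>0)];print(np.median(P,0).round(),P.max(0).round(),P.min(0).round())
cv2.imwrite("pics/s5.png",cv2.resize(p[150:330,150:390,::-1],None,fx=3,fy=3))
E
```

```text
clock: 8.43
tool_pos: [634.8, 143.0, 73.6]
orientation: [-0.001, 1.0, 0.024, -0.0]
wrist_force: [-0.3, 0.2, -1.6]
gripper_width: 0.1
finger_force: 0.0
pos [634.8 143.   73.6] yaw 2.73 z [-0.001  0.002 -1.   ] F [-0.3  0.2 -1.6] w 0.1169522967098274 t 8.4333
[671. 168.  96.] [676. 208. 116.] [605. 144.  51.]
```

View pics/s5.png

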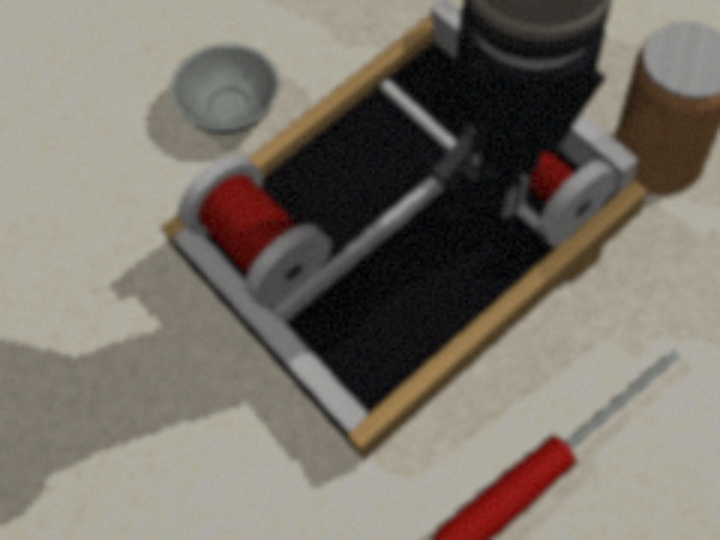

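The roller is past the ridge, at crop (580,190) against the end stop, and the contact force is gone. I'll back away down-slope, then up.

```bash
python3 -m pendant '[{"jaw":0,"offset":[0,0.003,0],"spin":0},{"jaw":0,"offset":[0,0.01,0.001],"spin":0},{"jaw":0,"offset":[0,0.02,0.001],"spin":0},{"jaw":0,"offset":[0,0.035,0.001],"spin":0},{"jaw":0,"offset":[0,0.05,0],"spin":0},{"jaw":0,"offset":[0,0.06,-0.02],"spin":0},{"jaw":0,"offset":[0,0.06,-0.05],"spin":0},{"jaw":0,"offset":[0,0.06,-0.09],"spin":0},{"jaw":0,"offset":[0,0.06,-0.13],"spin":0},{"jaw":0,"offset":[0,0.06,-0.17],"spin":0}]'
python3 -m pendant '[{"jaw":0,"offset":[0,0.04,0],"spin":0},{"jaw":0,"offset":[0,0.08,0],"spin":0},{"jaw":0,"offset":[0,0.12,0],"spin":0},{"jaw":0,"offset":[0,0.16,0],"spin":0},{"jaw":0,"offset":[0,0.2,0],"spin":0},{"jaw":0,"offset":[0,0.2,0],"spin":0},{"jaw":0,"offset":[0,0.2,0],"spin":0},{"jaw":0,"offset":[0,0.2,0],"spin":0},{"jaw":0,"offset":[0,0.2,0],"spin":0}]'
python3 - <<'E'
from h import *
for c in("top","scene"):
    p,d=grab_frame(c);W=cloud(c,d)
    for t in("slim_roller","thick_roller","canister","screwdriver","screw_bowl"):
        o=outline_of(t,c)
        if o: P=W[o[0]["pixels"]&(d>0)];print(c,t,np.median(P,0).round(),P.max(0).round(),P.min(0).round())
    if c=="top":
        cv2.imwrite("pics/t6.png",cv2.resize(p[120:300,170:410,::-1],None,fx=3,fy=3))
        m=(W[...,0]>600)&(W[...,0]<612)&(W[...,1]>135)&(W[...,1]<200)&(W[...,2]>95)
        print(W[m].mean(0))
E
```

```text
clock: 9.37
tool_pos: [638.0, 77.8, 245.9]
orientation: [0.001, 1.0, 0.021, -0.0]
wrist_force: [1.7, 0.2, -0.0]
gripper_width: -0.0
finger_force: 0.0
clock: 10.12
tool_pos: [647.1, -118.1, 244.2]
orientation: [-0.001, 1.0, 0.023, 0.0]
wrist_force: [-0.1, 0.5, -0.1]
gripper_width: 0.3
finger_force: 0.0
top slim_roller [634. 172.  97.] [676. 206. 118.] [593. 142.  53.]
top canister [638. 285. 114.] [686. 330. 119.] [612. 260.  -2.]
top screwdriver [766.  47.  22.] [791. 185.  30.] [756. -18.  -4.]
top screw_bowl [417.  76.  16.] [457. 115.  34.] [375.  36.  -4.]
[604.21878633 169.08052043 106.376336  ]
scene slim_roller [636. 165.  96.] [676. 209. 117.] [565. 140.  51.]
scene thick_roller [557.   6.  81.] [659.  52. 322.] [450. -69.   1.]
scene canister [656. 274.  99.] [685. 418. 119.] [558. 217.  -2.]
scene screwdriver [769.  41.  22.] [782. 188.  29.] [752. -16.  -3.]
scene screw_bowl [409.  79.  17.] [458. 114.  34.] [366.  36.  -2.]
```

View pics/t6.png

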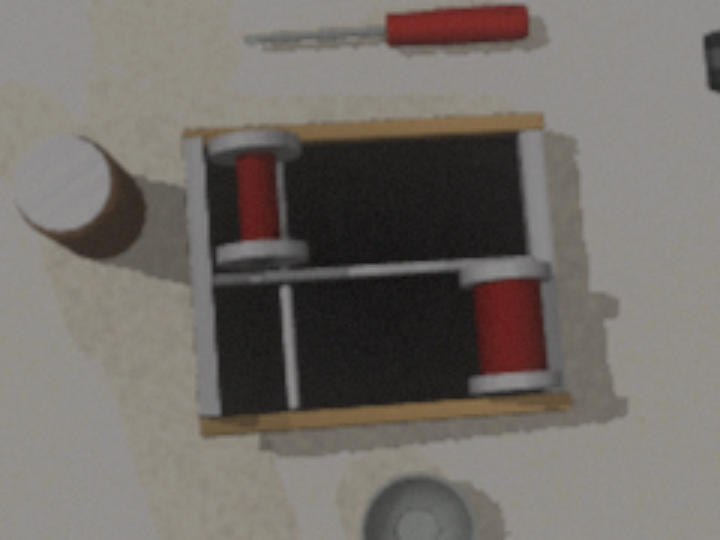

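The slim roller sits square past the ridge against the end stop, at crop (257,197). The thick roller (508,325), canister, screwdriver and bowl are where they started.

```bash
python3 -c "from cell import sign_off;print(sign_off())"
```

```text
the job is handed in; nothing more can be done
None
```

The slim roller is over the ridge and resting against the end stop; the arm has backed clear, nothing else has moved, and the job was handed in at about 10 s of the 48 s allowed.

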